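# Prop open the mask stock chest

### The job

Make the stock chest's lid prop ready and use it: first push the centre pin of the plastic rivet in the prop's foot bracket down flush with the rivet's head, then open the lid until it stands nearly upright, swing the prop rod up and let the lid back down so that the rod's pin sits right through the hole in the lid's steel strip and the lid rests propped on the rod. Leave the other things on the table where they are.

Things in the scene. Friction and masses are not known exactly. Their poses are not given: they have to be found in the camera images.
- chest: Open plywood chest 220 (x) x 320 (y) x 100 high, fixed to the table. Origin: centre of its underside; x points from its front (robot side) to the lid's hinge, y to its left. At the front of its right side (-y) is the prop's foot bracket, a dark steel block x -126 to -70, y -159 to -241, top at z 58, that carries the rivet. Mask blanks lie inside, to be left alone.
- rivet_top (a point): Top of the centre pin of the black plastic push rivet on the foot bracket, at chest (-100, -215). Pin 9 in diameter, upright, up to 8 proud of the round fixed rivet head (22 in diameter, top face at chest z 61). It moves against steady friction of about 8 N, stays where it is left, and stops dead when flush.
- rivet (a joint): How far the rivet's pin is pressed, m: 0 = 8 mm proud, 0.008 = flush with the head.
- lid (a joint): Lid angle, rad: 0 shut, 1.4 fully open (stop). Damped hinge (0.8 N m s/rad) with friction: above about 1.32 the lid stays put, below about 1.2 it sinks by itself, softly. Propped with the pin through the hole it stands at 0.77 to 0.83; with the pin's end only touching the strip beside the hole it stands some 0.06 higher than it would in the hole at the same prop angle.
- lid_hinge (a point): Middle of the lid's hinge line, level with the lid's underside: chest (110, 0, 100.5). Its axes turn with the lid and equal the chest's when it is shut, so lid points have negative x. The lid is a plywood panel, 225 from hinge to front edge, 324 wide, 8 thick, about 0.7 kg.
- lid_strip (a point): Point on the underside of the flat steel strip along the lid's right edge: lid (-180, -174, 0). Strip 5 thick, underside level with the lid's, lid y -161 to -189, about 75 to 207 from the hinge line, with one 14 x 14 hole in line with the prop (lid y -174). The strip is adjustable: the hole's centre is 171 to 189 from the hinge line, differently each time; see or feel for it.
- lid_handle (a point): Middle of the grip of the lid's handle: a round dark steel bar 12 in diameter, 100 long, parallel to the hinge, on two end posts; at lid (-190, 0, 46), so 38 above the lid's top face.
- prop (a joint): Prop rod angle, rad: 0 folded level along the chest's right side, free end towards the hinge; grows as it swings up; stop at 1.4. The stiff pivot (0.16 N m) holds it where it is left. In the hole it stands between about 0.95 and 1.13, by where the hole is; swinging it up moves its pin along the strip away from the lid's hinge.
- prop_pivot (a point): The prop rod's pivot, chest (-100, -174, 84), axis parallel to the hinge. The axes turn with the rod: x along the rod.
- prop_bar (a point): Grip point on the rod's cross-bar: a dark steel round bar 12 in diameter, 80 long, that sticks out sideways from the rod away from the chest (-y), 85 from the pivot; this point is 66 out from the rod, 18 short of the bar's end.
- prop_tip (a point): Rounded end of the prop rod, 181 from the pivot. Rod 10 in diameter; its last 16 is a pin 8 in diameter, behind it a collar 22 in diameter on which the lid comes to rest when the pin is through the hole.
- spool: Twine spool, 60 in diameter, 62 high, beside the chest's right side. Bystander; origin at its foot.
- spool_b: Wider twine spool, 68 in diameter, 50 high. Bystander; origin at its foot.
- glue: White glue bottle, 56 in diameter, 150 high. Bystander; origin at its foot.
- jar: Glass jar, 68 in diameter, 75 high. Bystander; origin at its foot.
- brush: Brush lying in front of the chest. Bystander; origin under its middle.
- blank: White half-mask blank lying on the table, 148 x 100 x 50 high. Bystander; origin at its underside.

How it is judged:
On the way, in this order (a step that is already met when the one before it is completed fails the run):
1. the rivet's centre pin is pushed flush while the lid is still shut (value of joint rivet above 0.0062 m and value of joint lid below 0.15 rad), for 0.2 s.
2. the lid is opened nearly upright (value of joint lid above 1.15 rad), for 0.2 s.
At the end, for the whole second after the job is handed in: The rivet's pin is flush (within 1.8 mm); the prop's pin stands through the hole of the lid's strip (its end at least 8 mm above the strip's underside, 155 to 200 mm from the hinge line), the lid rests on the rod at 0.68 to 0.86 rad, and lid and prop are at rest (value of joint rivet above 0.0062 m and z of prop_tip in the frame of lid_hinge above 0.008 m and x of prop_tip in the frame of lid_hinge between -0.2 and -0.155 m and value of joint lid between 0.68 and 0.86 rad and velocity of joint lid between -0.03 and 0.03 rad/s and velocity of joint prop between -0.03 and 0.03 rad/s); the robot touches nothing.
It fails at once if another thing on the table is shifted by more than 30 mm or knocked over (distance of any of spool, spool_b, glue, jar, brush, blank from where it was at the start of the episode above 0.03 m or angle between any of spool, spool_b, glue, jar's own z axis and vertical above 0.5 rad).
It also fails if it takes over 72 s, if anything falls off the work surface, if the arm or the gripper's body presses on something with over 40 N, if the wrist force passes 120 N, or if a joint passes its speed limit or range.

### The arm

A 7-joint arm with a two-finger parallel gripper is mounted at the origin on the work surface. World frame = base frame: x ahead of the robot, y to its left, z up, the work surface at z = 0. Lengths are in m, angles in rad, forces in N, time in s.
With the tool pointing down it reaches from about 0.375 to 0.925 m from the base axis. Payload 3.1 kg.
Tool frame: the origin (TCP) lies between the finger pads; the fingertips stand 19 mm ahead of it and the grasp point (between the pads) is the TCP; z points along the fingers, y is the line along which they close (so a half turn about z gives the same grasp; the last joint's range is limited). The gripper opens to 85 mm and grips with 20 to 120 N. Pads are 22 mm wide; open, the fingers measure 114 mm over their backs; the gripper's body (76 mm by 85 mm) begins 54 mm behind the grasp point. The pads swing forward as they close: fully open they stand 13 mm farther back than shut.
Start: joints at [-1.282, 0.383, 0.044, 1.598, -0.018, 1.161, -0.05], TCP at [0.245, 0.602, 0.25] pointing down, gripper open.
Joint ranges: [-2.61, 2.61], [-0.41, 2.15], [-1.48, 1.57], [0, 2.5], [-1.57, 4.71], [0.05, 1.97], [-2.85, 2.85]. Speed limits (rad/s): [2.79, 2.79, 3.14, 3.14, 3.14, 3.14, 3.14].

### API

Orientations are given as a unit quaternion [x, y, z, w].
In Python, from bench import move_ptp, movel, move_j, move_gripper, pause, inverse_kinematics, read_camera, camera_params, MotionError, sign_off, look_for, tip_of, read_time_s, read_qpos, read_joint_vel, read_effort, read_eef_pos, read_tcp_rot, read_ft_force, read_ft_torque, read_finger_gap, read_grasp_force gives the robot as it stands. Calls block until the motion is done:
- move_ptp(position, orientation): joint-space move of the TCP to a pose.
- movel(position, orientation=None, speed=0.15): straight line of the TCP; orientation=None keeps the orientation; speed is the mean speed in m/s.
- move_j(angles): joint-space move.
- move_gripper(opening, effort=None): finger opening in m; effort is the grip in N (None keeps the last); returns when the fingers have stopped.
- pause(seconds).
- inverse_kinematics(position, orientation): joint angles nearest the present ones, or None.
- read_camera(name): name is "side" or "top"; returns the picture (384x512x3 uint8, red, green, blue); there is no depth.
- camera_params(name): a dict with "K" (3x3 intrinsics, pixels), "camera_from_world" (4x4, takes a point from world to camera coordinates). Camera axes: x right, y down, z forward; pixel columns grow to the right and rows downward; lengths in m; the calibration is good to about 2 mm. A picture is of the moment at which its call begins. camera_params takes no time and is no camera call.
A pose or a line that the arm cannot do raises MotionError and nothing moves.
- sign_off(): hands the job in; it is judged then, once.
Trained networks look in the newest picture that a camera, given by its name, has taken for a name from the list of things; names that differ only in an ending like _2 or _b are one class to them, and where a whole thing is asked for, a point or a joint stands for the part that bears it (a point fixed in the world has none). Each returns a list of dicts, best first, with "confidence" (0 to 1); they miss things now and then, are a little off and sometimes report something else, mostly with a low value. They report only what shows in the picture. A call takes as long as a camera call.
- look_for(camera, name): "at" ([column, row] in pixels, amid what is visible of it).
- tip_of(camera, name): "at" ([column, row] in pixels: a listed point, or the origin of a listed thing).
Readings, each from a call of its own:
- read_time_s(): time.
- read_qpos(): joint angles.
- read_joint_vel(): joint speeds.
- read_effort(): joint torques, N m.
- read_eef_pos(): TCP position.
- read_tcp_rot(): TCP orientation.
- read_ft_force(): force on the tool from outside, world axes, zero at the start.
- read_ft_torque(): the same for the moment, N m.
- read_finger_gap(): finger opening in m.
- read_grasp_force(): force on a finger pad.
Only numpy, scipy, OpenCV 4.12 (cv2) and the standard library are available. Lean on these libraries where they do the work, as an engineer would, in place of code of your own. Each camera call takes 0.05 s, during which the arm holds its last target. There are 200 camera calls.

## Working session

There is one attempt and no reset: what is moved stays moved. The work goes in short steps, each a Python script; the robot and the scene stay as the last script left them, time stands still between calls to the robot, and variables do not carry over. Pictures are saved under pics/ and viewed, at most 10 in all, crops included, and the job is handed in when it is done.

```bash
ls; mkdir -p pics
cat > h.py <<'E'
from bench import *
import numpy as np, cv2
from scipy.spatial.transform import Rotation as R
from scipy.optimize import least_squares
def save(cam,fn):
    im=read_camera(cam); cv2.imwrite('pics/'+fn,im[:,:,::-1]); return im
def proj(cam,P):
    c=camera_params(cam); P=np.atleast_2d(P); T=np.array(c['camera_from_world']); q=P@T[:3,:3].T+T[:3,3]
    q=q@np.array(c['K']).T; return q[:,:2]/q[:,2:]
def ray(cam,uv):
    c=camera_params(cam);T=np.array(c['camera_from_world']);d=np.linalg.inv(c['K'])@[uv[0],uv[1],1]
    return -T[:3,:3].T@T[:3,3], T[:3,:3].T@d
def atz(cam,uv,z):
    o,d=ray(cam,uv); return o+d*(z-o[2])/d[2]
E
python3 - <<'E'
from h import *
a=save('side','s0.png');b=save('top','t0.png')
cv2.imwrite('pics/both.png',cv2.resize(np.hstack([a,b])[:,:,::-1],(800,300)))
for cam in('side','top'):
    o,d=ray(cam,[256,192]);print(cam,o.round(3),d.round(3))
    for n in 'chest rivet_top lid_hinge lid_strip lid_handle prop_pivot prop_bar prop_tip spool glue jar brush blank'.split():
        r=tip_of(cam,n); print(n,[(np.round(x['at'],1).tolist(),round(x['confidence'],2)) for x in r[:2]])
print(read_time_s(),read_tcp_rot())
E
```

```text
pics
side [-0.312 -0.934  1.005] [ 0.565  0.584 -0.583]
chest [([255.3, 208.0], 0.97)]
rivet_top []
lid_hinge [([284.0, 177.5], 0.69), ([258.6, 209.7], 0.24)]
lid_strip [([265.0, 220.9], 0.92)]
lid_handle [([237.1, 181.7], 0.85)]
prop_pivot [([195.0, 161.7], 0.57), ([258.0, 224.1], 0.51)]
prop_bar []
prop_tip [([303.7, 207.4], 0.75)]
spool [([339.6, 248.2], 0.71), ([153.6, 181.0], 0.58)]
glue [([193.1, 161.2], 0.82)]
jar [([165.0, 173.4], 0.75)]
brush [([205.7, 225.9], 0.75), ([238.5, 182.8], 0.47)]
blank [([335.2, 313.2], 0.96)]
top [ 0.484 -0.014  1.758] [ 0.068 -0.032 -0.997]
chest [([238.8, 198.2], 0.65)]
rivet_top []
lid_hinge [([241.1, 165.1], 0.62)]
lid_strip [([284.8, 222.7], 0.68)]
lid_handle [([230.2, 219.2], 0.79)]
prop_pivot []
prop_bar [([309.8, 211.2], 0.66)]
prop_tip []
spool [([121.2, 252.1], 0.82)]
glue [([119.0, 194.4], 0.51)]
jar [([114.1, 227.3], 0.78)]
brush [([220.3, 251.5], 0.79)]
blank [([378.0, 241.6], 0.63)]
1.4 [ 1.92176235e-01  9.81360431e-01 -1.90832639e-06 -7.47291515e-06]
```

Run:
```python
from h import *
a=cv2.imread('pics/s0.png');b=cv2.imread('pics/t0.png')
a=cv2.resize(a[110:350,120:400],(560,480),interpolation=cv2.INTER_CUBIC)
cv2.imwrite('pics/s0c.png',a)
cv2.imwrite('pics/t0c.png',cv2.resize(b[130:290,80:420],None,fx=2.3,fy=2.3,interpolation=cv2.INTER_CUBIC))
```

```text
(no output)
```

View pics/s0c.png

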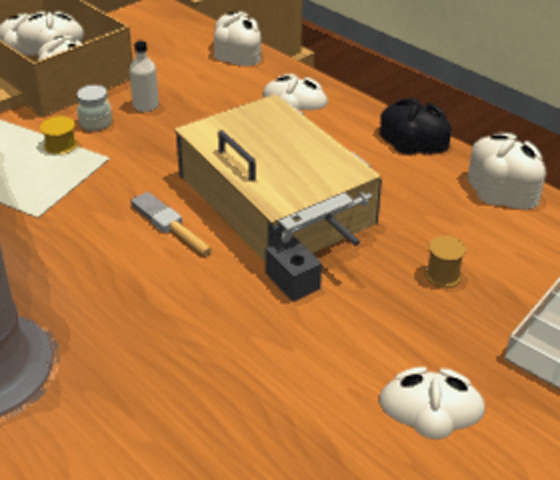

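View pics/t0c.png

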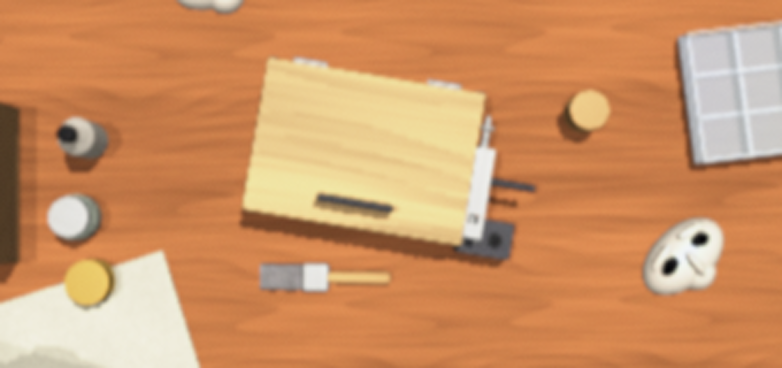

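The side view shows the chest, handle at (236,182), rivet at (268,240) and cross-bar at (291,224). The top view shows the strip's hole near (285.7,225) and the rivet near (295,235). Next I fit the chest pose.

Run:
```python
from h import *
obs=[]
for (u,v),p in {(268,60):(110,162,108.5),(485,94):(110,-162,108.5),(244,208):(-115,162,108.5),(462,243):(-115,-162,108.5),(495,241):(-100,-215,69),(535,188):(-15,-254,84)}.items(): obs.append(('top',u/2.3+80,v/2.3+130,p,1))
for (u,v),p in {(178,132):(-115,162,108.5),(277,97):(110,162,108.5),(380,180):(110,-162,108.5),(297,259):(-100,-215,69)}.items(): obs.append(('side',u/2+120,v/2+110,p,1))
for c,u,v,p in [('side',255.3,208,(0,0,0)),('side',237.1,181.7,(-80,0,146.5)),('side',265,220.9,(-70,-174,100.5)),('side',303.7,207.4,(81,-174,84)),('top',238.8,198.2,(0,0,0)),('top',241.1,165.1,(110,0,100.5)),('top',230.2,219.2,(-80,0,146.5)),('top',309.8,211.2,(-15,-240,84))]: obs.append((c,u,v,p,1))
def W(q,p):
    c,s=np.cos(q[2]),np.sin(q[2]); p=np.array(p)/1000
    return np.array([q[0]+c*p[0]-s*p[1],q[1]+s*p[0]+c*p[1],p[2]])
f=lambda q:np.concatenate([proj(o[0],W(q,o[3]))[0]-o[1:3] for o in obs])
r=least_squares(f,[.53,.0,-.15],loss='soft_l1');print(r.x)
for o,e in zip(obs,f(r.x).reshape(-1,2).round(1)):print(o[0],o[3],e)
# zoom the hole in both pictures with overlay-free crops
a=cv2.imread('pics/t0.png')[195:250,265:325];b=cv2.imread('pics/s0.png')[195:260,235:315]
cv2.imwrite('pics/z0.png',np.hstack([cv2.resize(a,(400,400),interpolation=2),cv2.resize(b,(400,400),interpolation=2)]))
for h in(171,180,189):print(h,proj('top',W(r.x,(110-h,-174,105.5))),proj('side',W(r.x,(110-h,-174,105.5))))
for n,p in dict(rivet=(-100,-215,69),handle=(-80,0,146.5),bar=(-15,-240,84),hinge=(110,0,100.5)).items():print(n,W(r.x,p).round(4))
for n in ['spool','spool_b','glue','jar','brush','blank']:
    print(n,[atz('top',x['at'],0).round(3).tolist()[:2] for x in tip_of('top',n)[:3]])
```

```text
[ 0.58589213 -0.00855999 -0.17719044]
top (110, 162, 108.5) [-0.  -0.3]
top (110, -162, 108.5) [0.3 0.3]
top (-115, 162, 108.5) [-0.7  1.2]
top (-115, -162, 108.5) [-0.   1.5]
top (-100, -215, 69) [0.6 0.2]
top (-15, -254, 84) [-1.2  0.5]
side (-115, 162, 108.5) [-3.  -1.6]
side (110, 162, 108.5) [-1.7 -1.7]
side (110, -162, 108.5) [-0.2 -2.3]
side (-100, -215, 69) [-0.3 -1.6]
side (0, 0, 0) [1.2 1.6]
side (-80, 0, 146.5) [0. 2.]
side (-70, -174, 100.5) [ 3.7 -0.9]
side (81, -174, 84) [1.2 0.7]
top (0, 0, 0) [-0.1 -0.8]
top (110, 0, 100.5) [ 2.7 -1.3]
top (-80, 0, 146.5) [ 4.4 -0.3]
top (-15, -240, 84) [-2.4  0.4]
171 [[286.78044094 221.77282474]] [[270.97418449 217.83254035]]
180 [[286.36524359 224.41861047]] [[268.68924519 218.81482247]]
189 [[285.94978324 227.0660721 ]] [[266.39108083 219.80278998]]
rivet [ 0.4496 -0.2026  0.069 ]
handle [0.5071 0.0055 0.1465]
bar [ 0.5288 -0.2422  0.084 ]
hinge [ 0.6942 -0.0279  0.1005]
spool [[0.398, 0.412]]
spool_b [[0.398, 0.412]]
glue [[0.604, 0.419]]
jar [[0.486, 0.437]]
brush [[0.394, 0.06]]
blank [[0.42, -0.504]]
```

View pics/z0.png

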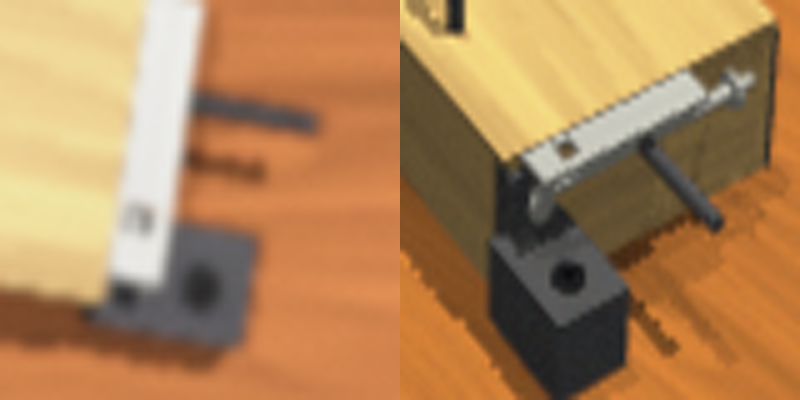

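The hole's centre is about 181 mm from the hinge: top (286,225) and side (268.4,219) agree. Pose fit residuals are about 1–2 px. Next is the rivet push, with force guarding.

```bash
cat >> h.py <<'E'
Q=np.array([0.5859,-0.0086,-0.1772]); c_,s_=np.cos(Q[2]),np.sin(Q[2])
def W(x,y,z): x,y,z=x/1000,y/1000,z/1000; return np.array([Q[0]+c_*x-s_*y,Q[1]+s_*x+c_*y,z])
def toC(p): d=np.array(p[:2])-Q[:2]; return np.array([c_*d[0]+s_*d[1],-s_*d[0]+c_*d[1],p[2]])*1000
def ori(sgn=1):  # tool down, fingers closing along chest x
    y=sgn*np.array([c_,s_,0]); z=np.array([0,0,-1.]); return R.from_matrix(np.c_[np.cross(y,z),y,z]).as_quat()
def lidpt(x,y,z,t): return W(110+x*np.cos(t)+z*np.sin(t),y,100.5-x*np.sin(t)+z*np.cos(t))
def F(): return np.array(read_ft_force())
E
python3 - <<'E'
from h import *
for s in(1,-1):
    for n,p in dict(riv=W(-100,-215,100),han=W(-80,0,146.5),up=lidpt(-190,0,46,1.36),bar=W(-15,-243,84)).items():
        q=inverse_kinematics(p,ori(s)); print(s,n,None if q is None else np.round(q,2))
print('spool',toC(atz('top',[335.6,177.8],.062)))
move_gripper(0)
s=1 if inverse_kinematics(W(-100,-215,100),ori(1)) is not None and abs(inverse_kinematics(W(-100,-215,100),ori(1))[6])<abs((inverse_kinematics(W(-100,-215,100),ori(-1)) or [9]*7)[6]) else -1
print('sgn',s,read_time_s())
move_ptp(W(-100,-215,180),ori(s)); print(read_eef_pos(),F().round(1))
movel(W(-100,-215,95),speed=.12)
f0=F()
for z in np.arange(93,76,-1.5):
    movel(W(-100,-215,z),speed=.05); f=F()-f0; print(z,np.round(read_eef_pos()[2]*1000,1),f.round(1))
    if f[2]>18: break
print(read_time_s())
E
```

```text
1 riv [-0.37  0.39  0.82  2.12 -0.4   0.79  0.52]
1 han [-0.7   0.29  0.7   2.06 -0.24  0.88 -0.05]
1 up [-0.54  0.54  0.77  1.44 -0.38  1.32  0.08]
1 bar [-0.25  0.58  0.77  1.91 -0.53  0.86  0.62]
-1 riv [-0.71  0.83  1.38  2.13 -0.97  1.07 -2.14]
-1 han [ 0.93  0.57 -1.24  1.99  0.63  1.05  2.37]
-1 up [ 0.73  0.78 -1.25  1.37  0.73  1.5   2.49]
-1 bar [-0.57  1.06  1.36  1.92 -1.13  1.23 -2.1 ]
spool [ 117.83950747 -321.75706908   62.        ]Traceback (most recent call last):
  File "<stdin>", line 7, in <module>
ValueError: The truth value of an array with more than one element is ambiguous. Use a.any() or a.all()
```

Run:
```python
from h import *
print(read_time_s())
move_ptp(W(-100,-215,180),ori(1)); print(read_eef_pos(),F().round(1))
movel(W(-100,-215,95),speed=.12)
f0=F()
for z in np.arange(93,76,-1.5):
    movel(W(-100,-215,z),speed=.05); f=F()-f0; print(z,np.round(read_eef_pos()[2]*1000,1),f.round(1))
    if f[2]>18: break
print(read_time_s(),read_finger_gap())
```

```text
2.4667
[ 0.45031086 -0.20159686  0.17999714] [ 0.1 -0.6 -0.6]
93.0 93.5 [0.3 1.5 0.3]
91.5 91.5 [1.  2.2 0.7]
90.0 89.9 [-0.   1.3  0.2]
88.5 88.4 [0.1 1.  0.1]
87.0 87.1 [0.8 0.4 1.2]
85.5 85.9 [-1.2  2.2  5.9]
84.0 84.5 [-1.8  2.5  7.2]
82.5 83.0 [-0.9  3.1  6.6]
81.0 81.5 [-0.8  0.8  6.6]
79.5 80.2 [-1.   1.4  7.4]
78.0 80.1 [-5.5  3.8 20.9]
9.0 -4.731857892764298e-05
```

The pin moved against about 7 N from z 86.5 to 80.1 mm, then stopped hard at the flush height. Next I open the lid by the handle.

Run:
```python
from h import *
movel(W(-100,-215,180),speed=.25)
move_gripper(.05)
move_ptp(W(-80,0,215),ori(1))
movel(lidpt(-190,0,46,0),speed=.15)
print(read_eef_pos(),F().round(1))
move_gripper(0,30); print('gap',read_finger_gap(),read_grasp_force(),F().round(1),read_time_s())
if read_finger_gap()>.008:
    for t in np.linspace(.17,1.36,8):
        movel(lidpt(-190,0,46,t),speed=.12); print(round(t,2),F().round(1),np.round(read_finger_gap(),4))
print(read_time_s())
a=save('side','s1.png');b=save('top','t1.png')
cv2.imwrite('pics/b1.png',np.hstack([cv2.resize(a[90:290,180:360],(400,444)),cv2.resize(b[120:270,160:340],(533,444))])[:,:800,::-1])
```

```text
[0.50733407 0.00393226 0.14678385] [-0.8  0.5  0.4]
gap 0.010310768364974132 29.3768709897995 [ 5.1 -0.9 -1.6] 12.0
0.17 [ 6.4 -0.7 -6.3] 0.0107
0.34 [ 5.7 -0.3 -7.5] 0.0107
0.51 [ 0.8  0.3 -5.7] 0.0103
0.68 [-6.   1.3  2.4] 0.0106
0.85 [-11.5   2.7  12.6] 0.0106
1.02 [-6.3 -0.1  9.5] 0.0108
1.19 [-2.9  0.2  6.7] 0.0105
1.36 [-0.6 -0.8  5.4] 0.0104
15.4
```

View pics/b1.png

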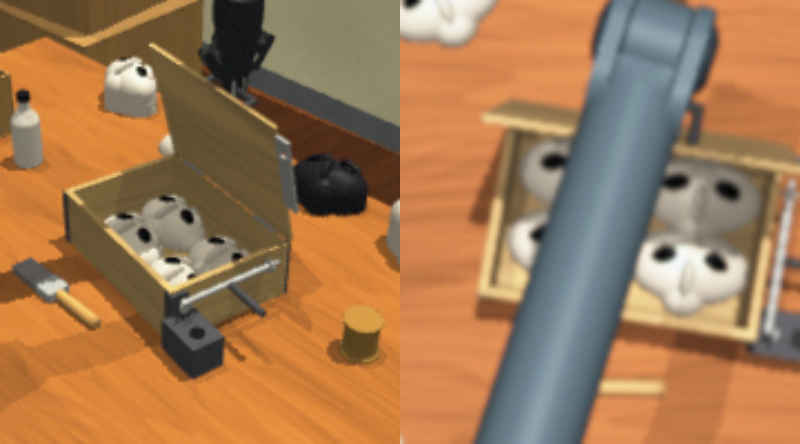

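The lid stands open with the gripper on its handle, and the rivet pin looks flush at (200,332) in the left panel. Next I release the handle, move to the cross-bar and check that the lid stays put.

Run:
```python
from h import *
p0=np.array(read_eef_pos());print(toC(p0))
move_gripper(.03); movel(p0+[0,0,.10],speed=.2); 
movel(W(-15,-243,390),speed=.3)
im=save('side','s2.png'); t=save('top','t2.png')
for n in ['lid_strip','lid_handle','prop_tip','prop_bar','prop_pivot','lid_hinge','rivet_top']:
    for c in('side','top'): print(c,n,[(np.round(x['at'],1).tolist(),round(x['confidence'],2)) for x in tip_of(c,n)[:1]])
print('pred strip/handle at 1.36', proj('side',[lidpt(-180,-174,0,1.36),lidpt(-190,0,46,1.36),W(81,-174,84),W(-15,-240,84)]).round(1),proj('top',[lidpt(-180,-174,0,1.36),lidpt(-190,0,46,1.36),W(81,-174,84),W(-15,-240,84)]).round(1))
for h in (75,171,181,189,207): print(h,proj('side',lidpt(-h,-174,0,1.36)).round(1))
print(read_time_s())
x0,y0=285,130
cv2.imwrite('pics/z2.png',np.hstack([cv2.resize(im[140:200,290:330],(400,600),interpolation=2),cv2.resize(t[150:210,280:320],(400,600),interpolation=2)])[:,:,::-1])
```

```text
[116.1078788   -0.75688885 298.57065978]
side lid_strip [([302.7, 159.3], 0.9)]
top lid_strip [([296.4, 180.8], 0.68)]
side lid_handle [([286.6, 130.1], 0.74)]
top lid_handle [([287.2, 235.4], 0.55)]
side prop_tip [([254.9, 205.2], 0.74)]
top prop_tip [([293.2, 179.5], 0.52)]
side prop_bar [([294.6, 227.4], 0.54)]
top prop_bar []
side prop_pivot [([304.5, 159.3], 0.68)]
top prop_pivot [([285.4, 233.5], 0.59)]
side lid_hinge [([281.2, 173.7], 0.95)]
top lid_hinge [([243.1, 160.7], 0.8)]
side rivet_top []
top rivet_top []
pred strip/handle at 1.36 [[306.8 160.5]
 [284.6 129.8]
 [305.  208.1]
 [294.6 228.9]] [[298.9 177.8]
 [244.6 153.8]
 [292.6 180.8]
 [307.4 211.6]]
75 [[309.9 185.1]]
171 [[307.  162.7]]
181 [[306.7 160.2]]
189 [[306.5 158.2]]
207 [[305.9 153.7]]
18.3583
```

View pics/z2.png

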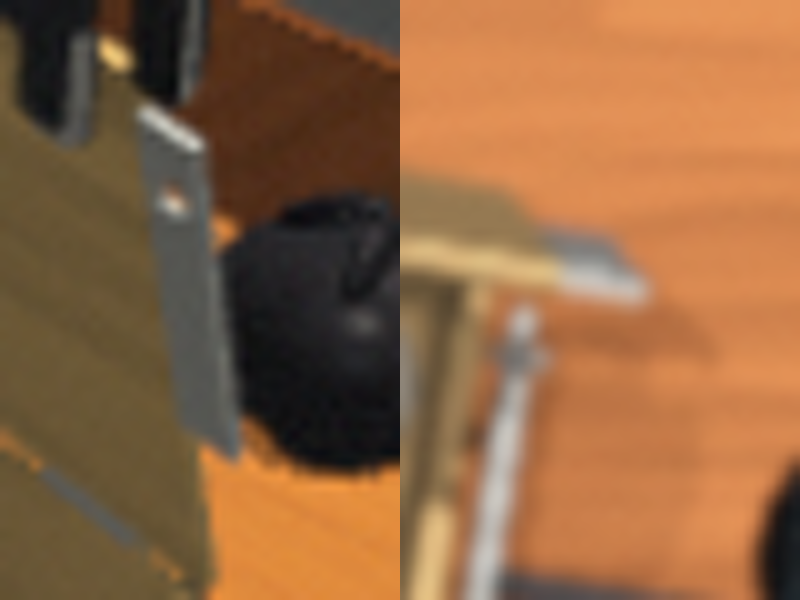

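The side view shows the strip's hole at about (307.3,160.2) and the lid standing by itself at about 1.36. The hole estimates span 177–182 mm, so I take 180. Next I compute the prop angle, grip the bar and swing it up.

```bash
cat >> h.py <<'E'
def tip_in_lid(phi,t,s=181.):
    P=np.array([-100+s*np.cos(phi),84+s*np.sin(phi)])-[110,100.5]
    u=np.array([-np.cos(t),np.sin(t)]);n=np.array([np.sin(t),np.cos(t)]); return P@u,P@n  # dist from hinge, height over underside
from scipy.optimize import fsolve,brentq
def theta_touch(phi): return brentq(lambda t:tip_in_lid(phi,t)[1],.3,1.3)
def theta_rest(phi):  # collar edge at underside
    def g(t):
        P=np.array([-100+165*np.cos(phi),84+165*np.sin(phi)])-[110,100.5]; n=np.array([np.sin(t),np.cos(t)]); e=np.array([-np.sin(phi),np.cos(phi)])
        return P@n+11*abs(e@n)
    return brentq(g,.3,1.3)
def bar(phi,y=-243): return W(-100+85*np.cos(phi),y,84+85*np.sin(phi))
E
python3 - <<'E'
from h import *
for phi in np.arange(.93,1.16,.03):
    tt=theta_touch(phi);tr=theta_rest(phi)
    a=tip_in_lid(phi,tt)[0]; b=tip_in_lid(phi,tr); m=tip_in_lid(phi,tr,170.6)
    print(round(phi,2),'touch',round(tt,3),round(a,1),'rest',round(tr,3),np.round(b,1),'mid',np.round(m,1))
move_gripper(.045)
movel(bar(0)+[0,0,.06],speed=.35); movel(bar(0),speed=.15)
print(F().round(1)); move_gripper(0,40); print('gap',read_finger_gap(),F().round(1),read_time_s())
E
```

```text
0.93 touch 0.901 164.0 rest 0.817 [163.4  13.8] mid [161.6   3.6]
0.96 touch 0.892 169.2 rest 0.813 [168.7  13.5] mid [166.6   3.3]
0.99 touch 0.883 174.4 rest 0.808 [173.9  13.1] mid [171.6   3. ]
1.02 touch 0.874 179.6 rest 0.803 [179.2  12.8] mid [176.6   2.7]
1.05 touch 0.864 184.7 rest 0.797 [184.3  12.4] mid [181.5   2.4]
1.08 touch 0.854 189.8 rest 0.791 [189.4  12. ] mid [186.4   2.1]
1.11 touch 0.844 194.9 rest 0.784 [194.5  11.7] mid [191.2   1.8]
1.14 touch 0.833 199.9 rest 0.777 [199.6  11.3] mid [196.1   1.5]
[0.2 1.  0.1]
gap 0.010434068003546888 [ 2.5 -0.5 -0. ] 20.4583
```

Run:
```python
from h import *
for p in np.linspace(.15,1.03,6):
    movel(bar(p),speed=.15)
e=toC(read_eef_pos()); print(e,'phi',np.arctan2(e[2]-84,e[0]+100),np.hypot(e[2]-84,e[0]+100),F().round(1),read_finger_gap())
move_gripper(.035); e=toC(read_eef_pos()); movel(W(e[0],-300,e[2]),speed=.15); movel(W(-60,-300,400),speed=.35)
im=save('side','s3.png'); t=save('top','t3.png')
for n in ['prop_tip','prop_bar','prop_pivot','lid_strip']:
    for c in('side','top'): print(c,n,[(np.round(x['at'],1).tolist(),round(x['confidence'],2)) for x in tip_of(c,n)[:2]])
for p in(.97,1.03,1.09):print(p,proj('side',W(-100+181*np.cos(p),-174,84+181*np.sin(p))).round(1),proj('top',W(-100+181*np.cos(p),-174,84+181*np.sin(p))).round(1))
print(read_time_s())
cv2.imwrite('pics/z3.png',np.hstack([cv2.resize(im[135:255,240:320],(400,600),interpolation=2),cv2.resize(t[160:250,260:320],(400,600),interpolation=2)])[:,:,::-1])
```

```text
[ -50.75707456 -243.32887631  160.41860386] phi 0.9983792235119224 90.91022341296514 [ 6.3  0.  11.4] 0.010305913360522861
side prop_tip [([287.8, 180.3], 0.55)]
top prop_tip [([294.8, 201.0], 0.73)]
side prop_bar [([287.5, 216.0], 0.52)]
top prop_bar [([332.4, 179.5], 0.67), ([309.6, 224.6], 0.63)]
side prop_pivot [([258.1, 227.7], 0.5)]
top prop_pivot []
side lid_strip [([304.7, 158.7], 0.56)]
top lid_strip [([297.2, 178.1], 0.88)]
0.97 [[288.4 178.8]] [[293.8 201.3]]
1.03 [[286.1 178.2]] [[293.6 204.1]]
1.09 [[283.7 177.7]] [[293.3 207.1]]
24.2
```

View pics/z3.png

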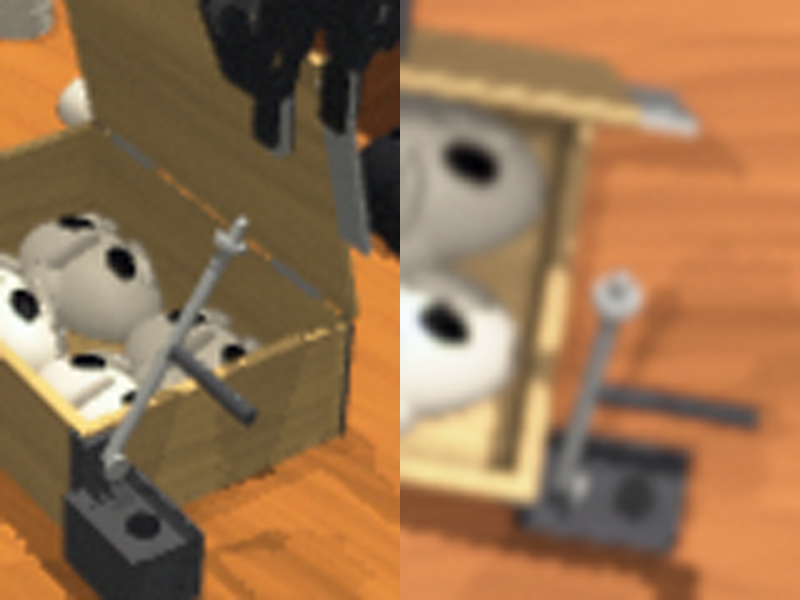

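Run:
```python
from h import *
S,T='side','top'
def WW(q,p):
    c,s=np.cos(q[2]),np.sin(q[2]); p=np.array(p)/1000
    return np.array([q[0]+c*p[0]-s*p[1],q[1]+s*p[0]+c*p[1],p[2]])
rod=lambda s,y=-174:(lambda f:(-100+s*np.cos(f),y,84+s*np.sin(f)))
K=lambda *p:(lambda f:p)
obs=[(S,290.4,218.2,rod(85,-254)),(S,286.2,183,rod(163)),(S,288.2,179,rod(181)),(T,313.2,222.1,rod(85,-254)),(T,292.7,203.2,rod(181)),(T,292.6,204.2,rod(165)),
(T,303.8,227.5,K(-70,-241,58)),(T,300.2,243,K(-126,-241,58)),(T,294.95,234.3,K(-100,-215,61)),(S,268.6,240,K(-100,-215,61)),(S,280.6,242,K(-70,-241,58)),(S,267,250,K(-126,-241,58)),(S,310,198.6,K(110,-160,100)),(S,256,221.4,K(-110,-160,100))]
for (u,v),p in {(268,60):(110,162,108.5),(485,94):(110,-162,108.5),(244,208):(-115,162,108.5),(462,243):(-115,-162,108.5),(535,188):(-15,-254,84)}.items(): obs.append((T,u/2.3+80,v/2.3+130,K(*p)))
for (u,v),p in {(178,132):(-115,162,108.5),(277,97):(110,162,108.5),(380,180):(110,-162,108.5)}.items(): obs.append((S,u/2+120,v/2+110,K(*p)))
def f(q):
    o={S:q[4:6],T:q[6:8]}
    return np.concatenate([proj(a[0],WW(q,a[3](q[3])))[0]+o[a[0]]-a[1:3] for a in obs]+[q[4:8]])
r=least_squares(f,[.586,-.0086,-.177,1.0,0,0,0,0],loss='soft_l1')
cov=np.linalg.inv(r.jac.T@r.jac)*.5
print(r.x.round(4));print(np.sqrt(np.diag(cov)).round(4))
for a,e in zip(obs,f(r.x)[:-4].reshape(-1,2).round(1)):print(a[0],a[3](r.x[3]),e)
```

```text
[ 0.5888 -0.0088 -0.1811  0.9913  0.324   0.7059 -0.1478  0.1181]
[0.0022 0.002  0.0042 0.0123 0.5562 0.4915 0.59   0.5927]
side (np.float64(-53.45664945245634), -254, np.float64(155.12465479570687)) [-1.1  0.2]
side (np.float64(-10.746280714710394), -174, np.float64(220.39198507882608)) [-0.5  1. ]
side (np.float64(-0.8900417752305572), -174, np.float64(235.45367668262284)) [ 0.2 -0. ]
top (np.float64(-53.45664945245634), -254, np.float64(155.12465479570687)) [-0.6  0.7]
top (np.float64(-0.8900417752305572), -174, np.float64(235.45367668262284)) [ 0.9 -1.5]
top (np.float64(-9.651143054768184), -174, np.float64(222.06550636813685)) [0.1 0.4]
top (-70, -241, 58) [ 0.2 -0.4]
top (-126, -241, 58) [1.3 0.1]
top (-100, -215, 61) [0.4 0.1]
side (-100, -215, 61) [0.3 0.2]
side (-70, -241, 58) [ 0.8 -0. ]
side (-126, -241, 58) [-0.2 -1.3]
side (110, -160, 100) [0.2 1.3]
side (-110, -160, 100) [0.7 1.2]
top (110, 162, 108.5) [ 0.  -1.2]
top (110, -162, 108.5) [ 0.3 -0.3]
top (-115, 162, 108.5) [-0.9  0.2]
top (-115, -162, 108.5) [-0.3  0.9]
top (-15, -254, 84) [-1.3  0.1]
side (-115, 162, 108.5) [-1.9 -1.3]
side (110, 162, 108.5) [-0.6 -1.2]
side (110, -162, 108.5) [ 0.7 -1.8]
```

The refit puts the chest 2.9 mm further in x, which matches the forces felt. It gives a prop angle of 0.99, so the tip is at about 174 mm, slightly short of the hole. I'll let the lid down onto it now, then swing up until it drops in.

```bash
sed -i 's/^Q=np.array.*\]); c_/Q=np.array([0.5888,-0.0088,-0.1811]); c_/' h.py
python3 - <<'E'
from h import *
move_gripper(0)
print(inverse_kinematics(W(170,0,420),ori(1)))
movel(W(170,0,420),ori(1),speed=.35)
movel(W(170,0,285),speed=.25)
for x in (130,110,95,82):
    movel(W(x,0,285),speed=.1); print(x,F().round(1))
pause(1.5)
im=save('side','s4.png'); t=save('top','t4.png')
for n in ['lid_handle','prop_tip','lid_strip','prop_bar']:
    for c in('side','top'): print(c,n,[(np.round(x['at'],1).tolist(),round(x['confidence'],2)) for x in tip_of(c,n)[:2]])
for a in(.8,.88,1.0):print(a,proj('side',lidpt(-190,0,46,a)).round(1),proj('top',lidpt(-190,0,46,a)).round(1))
print(read_time_s())
cv2.imwrite('pics/z4.png',np.hstack([cv2.resize(im[115:255,220:320],(400,560),interpolation=2),cv2.resize(t[150:255,210:320],(400,382),interpolation=2)[:560] if 0 else cv2.resize(t[150:255,245:320],(400,560),interpolation=2)])[:,:,::-1])
E
```

```text
[-0.48310553  0.65946651  0.91625429  1.07065522 -0.50832874  1.62249771
  0.10712185]
130 [-0.1  0.1  0.3]
110 [-0.2 -0.2  0.3]
95 [-0.5 -0.4 -0.1]
82 [-0.5  0.1 -0.2]
side lid_handle [([264.7, 139.2], 0.82)]
top lid_handle [([237.8, 183.4], 0.96), ([295.0, 196.0], 0.52)]
side prop_tip [([255.1, 209.1], 0.61), ([287.6, 179.6], 0.57)]
top prop_tip [([241.3, 162.8], 0.53), ([294.6, 198.4], 0.5)]
side lid_strip [([282.4, 175.7], 0.78)]
top lid_strip [([291.0, 201.1], 0.77)]
side prop_bar [([286.3, 213.2], 0.67), ([152.1, 182.6], 0.4)]
top prop_bar [([311.6, 222.1], 0.59)]
0.8 [[260.  144.8]] [[239.  187.9]]
0.88 [[263.4 141.8]] [[239.8 183.2]]
1.0 [[268.7 137.7]] [[241.  175.9]]
30.0417
```

View pics/z4.png

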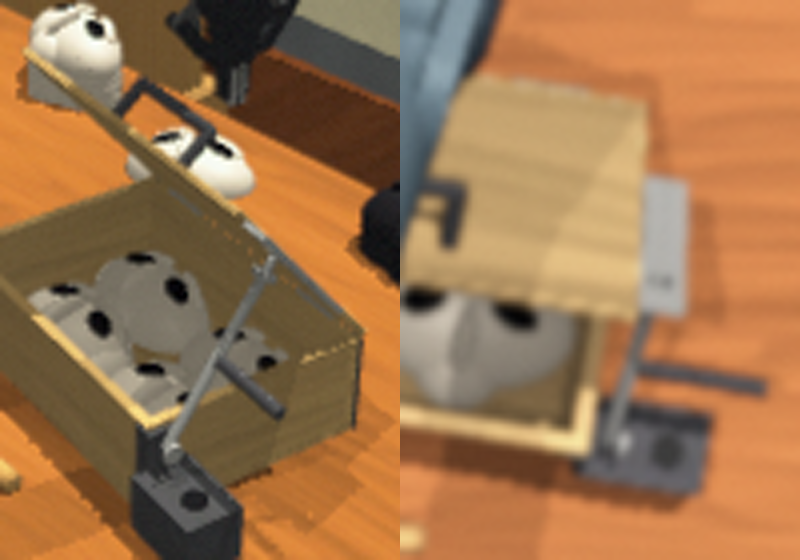

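The pin's end is under the strip beside the hole: the top view shows the hole still empty at about (294,203), and the lid stands at about 0.88. Next I grip the bar and sweep up slowly until the lid drops.

```bash
cat > sweep.py <<'E'
from h import *
def hv():
    read_camera('top'); r=tip_of('top','lid_handle'); a=r[0]['at'] if r else [0,0]
    read_camera('side'); r=tip_of('side','lid_handle'); b=r[0]['at'] if r else [0,0]
    return np.round([a[1],b[0],b[1]],1)
E
python3 - <<'E'
from sweep import *
movel(W(82,0,420),speed=.35); move_gripper(.04)
movel(W(-54,-246,330),speed=.35); p=.992
movel(bar(p,-246),speed=.2); print(F().round(1),hv())
move_gripper(0,40); e=toC(read_eef_pos()); p=np.arccos((e[0]+100)/85); print('gap',read_finger_gap(),e,'phi',p,F().round(1),read_time_s())
d=np.array(read_eef_pos())-bar(p,-246); h0=hv(); print(h0)
for q in np.arange(p+.012,p+.14,.012):
    movel(bar(q,-246)+d,speed=.02); v=hv(); print(round(q,3),F().round(1),v)
    if v[0]-h0[0]>2.2 and h0[1]-v[1]>1.2: break
print(read_time_s())
E
```

```text
[-0.5 -0.1  0.9] [  0.  263.1 140.2]
gap 0.010795745011848672 [ -52.86233466 -246.00252601  155.78677309] phi 0.9829612849470749 [0.1 0.8 3.3] 33.625
[184.4 264.4 140.2]
0.995 [ 3.4  0.3 -1.3] [183.3 262.5 141. ]
1.007 [ 3.2 -0.7 -2.8] [186.  262.5 142.2]
1.019 [0.6 0.4 2.9] [186.3 263.5 141.8]
1.031 [ 2.  -0.9  0.5] [186.  263.9 140.4]
1.043 [2.7 0.1 0.2] [186.6 262.1 143.5]
1.055 [2.9 0.5 1.8] [189.6 261.1 147.6]
36.525
```

The lid dropped to about 0.79 at a prop angle of 1.05. Next I check it and release.

Run:
```python
from sweep import *
pause(.4); print(F().round(1),hv(),hv())
move_gripper(.035); e=toC(read_eef_pos())
movel(W(e[0],-310,e[2]),speed=.12); movel(W(-60,-310,330),speed=.3); pause(.5)
print([hv() for _ in range(3)],read_time_s(),F().round(1))
im=save('side','s5.png'); t=save('top','t5.png')
cv2.imwrite('pics/z5.png',np.hstack([cv2.resize(im[125:255,220:320],(400,520),interpolation=2),cv2.resize(t[180:230,270:310],(400,520),interpolation=2)])[:,:,::-1])
```

```text
[2.3 0.3 2.9] [190.5 261.5 142.9] [192.1 259.9 143. ]
[array([187.4, 259.5, 143.7]), array([189.9, 260.5, 144.8]), array([188.9, 263.5, 146.6])] 40.1917 [-0.4 -0.1 -0. ]
```

View pics/z5.png

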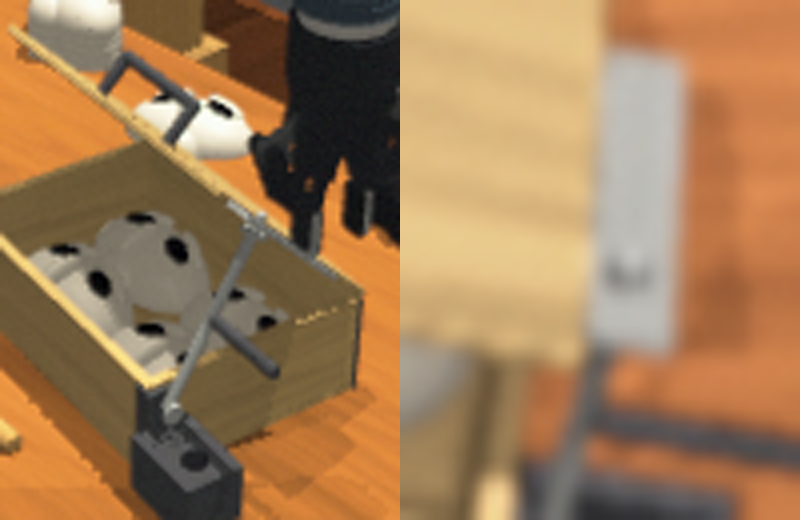

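In the top view the light pin stands in the hole at about (293,206). In the side view the collar is against the strip, and the lid is at about 0.79 with the robot clear.

```bash
python3 -c "
from h import *
print(read_time_s(),F().round(1)); print(sign_off())"
```

```text
40.2917 [0.  0.3 0.3]
the job is handed in; nothing more can be done
None
```

I handed the job in at 40.3 s: the rivet pin is flush, the prop's pin stands through the strip's hole, and the lid rests on the rod at about 0.79 rad with the robot clear; the sign-off gave no verdict.

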